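# Show the sawn end of a seat post to the inspection camera

### The job

The seat post that carries the two-bolt saddle clamp has been cut to length: draw it out of the wooden rack and hold its open lower end up to the small inspection camera, about 5 cm in front of the middle of the lens, with the post pointing straight into the lens so that the colleague at the other end sees squarely up the tube. Finish still gripping it there, steady in the air and touching nothing else. Leave the other two tubes in the rack, do not bump the camera, and leave the bell, jar, tire lever and spoke wrench where they are.

Things in the scene. Friction and masses are not known exactly. Their poses are not given: they have to be found in the camera images.
- post_head (a point): Middle of the saddle clamp on top of the seat post, on the tube's axis, 201 mm above its open lower end: the place to grip. The clamp is a block 50 mm wide along y (flat side faces 42 mm long, reaching 13 mm below and above this point) and 54 mm long along x, a bolt at each end, bolt heads 18 mm above the point. Below it a yoke 36 mm wide in y. z runs up the tube.
- post_end (a point): Centre of the open lower end of that seat post (at the start 15 mm above the worktop, on the floor of its hole); z runs along the tube towards the clamp.
- seat_post: Seat post, silver aluminium, 219 mm tall, 0.19 kg, most of it in the clamp, standing upright in one of the three rack holes: tube 27.2 mm in diameter, open at the lower end, saddle clamp with two bolts on top. Origin at the centre of the open lower end, axes as in the clamp.
- rack: Fixed block of wood, 85 x 215 x 70 mm, with three blind vertical holes in a row along its y axis, 72 mm apart, the middle one at its centre; each 28.8 mm wide and 55 mm deep (hole floor 15 mm above the worktop). Origin at the centre of its underside, z up, -x towards the robot's side. It stands on the left or on the right.
- plain_post_center (a point): Half-way up a plain silver tube without a clamp, 27.2 mm in diameter, 185 mm tall, the top 31 mm narrowed to 22 mm; it stands in another rack hole and stays there.
- offcut_center (a point): Half-way up a plain sawn-off piece of silver tube, 27.2 mm in diameter, 120 mm long, in the remaining rack hole; it stays there.
- lens (a point): Centre of the front of the inspection camera's lens, about 93 mm above the worktop, in a white ring light 45 mm across. z points out of the lens along its line of sight: 55 degrees above level, roughly towards the robot's side of the worktop.
- focus (a point): The point 50 mm straight out from the lens, where the picture is sharp, about 134 mm above the worktop; same axes: z points along the line of sight, away from the camera. The open end of the post belongs here, with the post running on along z.
- camera: Fixed inspection camera: round grey foot 86 mm across with a ball joint, on it a 34 mm square grey metal camera body with a lens and a ring light 48 mm across (65 mm from the rear to the front of the lens), tilted so that it looks up at a slant. Origin at the centre of the foot's underside, z up; the camera looks towards its -x and up. It stands on the side opposite to the rack.
- bell: Yellow plastic bicycle bell, 55 mm across, 43 mm tall, loose on the worktop; to be left alone. Origin at its underside.
- jar: Closed glass jar of washers, 65 mm across, 75 mm tall, loose on the worktop; to be left alone. Origin at its underside.
- tire_lever: Red plastic tire lever lying flat along its x, 120 mm long, 17 mm wide, 6 mm thick; to be left alone. Origin at its underside.
- spoke_wrench: Flat three-armed stainless spoke wrench, 58 mm across, 6 mm thick; to be left alone. Origin at its underside.
Things that resemble listed ones, but are neither listed nor needed, are in the scene too. What is shaped like the camera but red or yellow is not meant.

How it is judged:
By the outcome, as a careful person would: the job done as asked, in the order asked, and still so for the second after the job is handed in, while the arm keeps its last pose, push and grip.
It also fails if it takes over 38 s, if anything falls off the work surface, if the arm or the gripper's body presses on something with over 40 N, if the wrist force passes 120 N, or if a joint passes its speed limit or range.

### The arm

A 6-joint arm with a two-finger parallel gripper is mounted at the origin on the work surface. World frame = base frame: x ahead of the robot, y to its left, z up, the work surface at z = 0. Lengths are in mm, angles in rad, forces in N, time in s.
With the tool pointing down it reaches from about 350 to 725 mm from the base axis. Payload 4.3 kg.
Tool frame: the origin (TCP) lies on the centre line of the jaws, within the pads' length; the fingertips stand 8 mm ahead of it and the grasp point (between the pads) lies 11 mm behind it (ctrl.tip_reach is the distance from the TCP to the fingertips, in mm); z points along the fingers, x is the direction in which the jaws open and shut, and the axes are right-handed (so a half turn about z gives the same grasp; the last joint's range is limited). The gripper opens to 85 mm and grips with 20 to 120 N. Pads are 22 mm wide; open, the fingers measure 114 mm over their backs; the gripper's body (76 mm by 85 mm) begins 54 mm behind the grasp point. The pads swing forward as they close: fully open they stand 13 mm farther back than shut.
Start: joints at [1.135, 0.377, 0.081, 1.274, 0, 1.46], TCP at [184.046, 544.787, 239.329] pointing down, gripper open.
Joint ranges: [-2.72, 2.72], [-0.84, 1.66], [-1.02, 1.22], [-1.77, 2.12], [-1.37, 1.28], [-3.14, 3.14]. Speed limits (rad/s): [2.57, 2.57, 3.14, 3.14, 3.14, 3.14].

### API

Orientations are given as [roll, pitch, yaw] about the fixed x, y, z axes, in that order (R = Rz(yaw) Ry(pitch) Rx(roll)).
In Python, from plant import sensors, cams, ctrl gives the robot as it stands.
- The arm moves only by the tool play_rows, never from a script. Its argument "increments" is a list of rows, each an object with "rot": the turn, a rotation vector about the world's x, y, z in degrees, a list of three; "offset": the shift along the world's x, y, z in mm, a list of three; "hand": the finger opening in mm, from 0 to 85.4. In form: [{"rot": [ax, ay, az], "offset": [x, y, z], "hand": hand}, ...]. A call has 1 to 10 rows; each row shifts and turns the commanded pose from where the row before left it; what a row does not reach is not made up. A row lasts 1/12 s, in which the tool goes at most 41.7 mm and 7.16 degrees, less where a joint would pass 70% of its speed; a pose out of reach is approached as far as the arm can. A call with a gripper value outside its range is refused whole. The fingers move at their own pace and stop on an object; "squeeze" is the grip in N (left out, the last holds). Time passes only in rows, so rows that do not move let the fingers close. It gives the time, the measured TCP pose, the force and the opening at its end, in the units of the state.
- sensors.read_state(): the state, without advancing time (a new reading comes with each control period).
- cams.grab_frame(name): name is "scene" or "top"; returns a dict with "pixels" (420x560x3 uint8, red, green, blue), "fovy" (degrees; the focal length in pixels is half the picture's height over the tangent of half this angle, whatever the lens; pixels are square), "cx", "cy" (the principal point, pixels), "xyz" and "attitude" of the camera in the world. Camera axes: x right, y down, z forward; pixel columns grow to the right and rows downward; lengths in mm; the calibration is good to about 2 mm. A picture is of the moment at which its call begins. There is no depth.
- ctrl.hand_in(): hands the job in, once; it reports no verdict.
The state is a dict: "t": time; "joint_positions": joint angles; "qvel": joint speeds; "effort": joint torques, N m; "tool_pos": TCP position; "orientation": TCP orientation; "ft_force": force on the tool from outside, world axes, zero at the start; "wrist_torque": the same for the moment, N m; "gripper_width": opening from 0.0 (shut) to 1.0 (fully open).
Only numpy, scipy, OpenCV 4.12 (cv2) and the standard library are available. Lean on these libraries where they do the work, as an engineer would, in place of code of your own. Each camera call takes 0.05 s, during which the arm holds its last target.

## Working session

There is one attempt and no reset: what is moved stays moved. The work goes in short steps, Python scripts to look and compute and a tool call to move; the robot and the scene stay as the last step left them, time stands still between calls to the robot, and variables do not carry over. Pictures are saved under pics/ and viewed, and the job is handed in when it is done.

Besides the shell and the picture viewer there is one more tool, called after "Call:" by a JSON object that holds its "op" and its "data", one argument or row to a line. play_rows: Moves the arm, as the interface text tells. Its arguments: {"type":"object","properties":{"increments":{"type":"array"},"squeeze":{"type":"number"}},"required":["increments"]}

```bash
ls; mkdir -p pics; python3 - <<'E'
from plant import sensors,cams,ctrl
import cv2,numpy as np
print(sensors.read_state(), ctrl.tip_reach)
for n in("scene","top"):
    f=cams.grab_frame(n); cv2.imwrite(f"pics/{n}0.png",f["pixels"][:,:,::-1])
    print(n,{k:v for k,v in f.items() if k!="pixels"})
    np.save(f"pics/{n}0.npy",f,allow_pickle=True)
E
```

```text
pics
{'t': 0.0, 'joint_positions': array([1.13473035e+00, 3.78075543e-01, 7.96283571e-02, 1.27439063e+00,
       3.91933529e-05, 1.46050804e+00]), 'qvel': array([-0.00186919, -0.00218521, -0.00132476, -0.00038022,  0.00087302,
        0.00128786]), 'effort': array([-5.25890919e-04, -4.63602805e+01,  2.69875610e+01,  2.08182464e-02,
       -3.67803368e-04, -8.02259272e-07]), 'tool_pos': array([183.73337086, 544.18588004, 238.35468038]), 'orientation': array([-3.14132900e+00,  2.02477529e-03,  1.24501887e+00]), 'ft_force': array([-0.50810294, -0.25733403,  0.72198305]), 'wrist_torque': array([ 0.03095048,  0.00774132, -0.01417696]), 'gripper_width': 1.0012520250766688} 8.0
scene {'fovy': 54.59062159975312, 'cx': 278.24042708973315, 'cy': 207.6312155095876, 'xyz': array([1116.20211909,  476.78432254,  935.39100357]), 'attitude': array([-2.39667612, -0.00902443,  2.31208278])}
top {'fovy': 52.15350676119239, 'cx': 282.04009984391246, 'cy': 217.8157213662334, 'xyz': array([ 364.28093421,    9.12277183, 1149.76266069]), 'attitude': array([-2.92745945e+00,  2.79583779e-03, -1.65424650e+00])}
```

View pics/scene0.png

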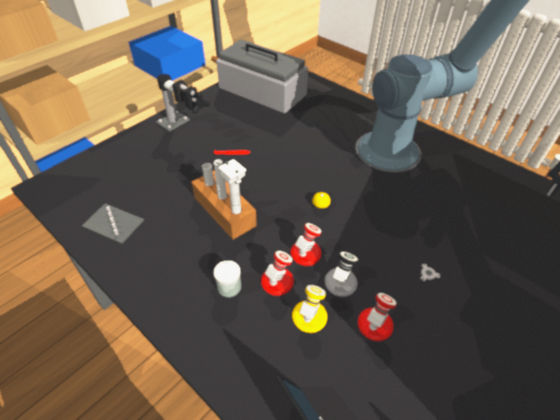

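View pics/top0.png

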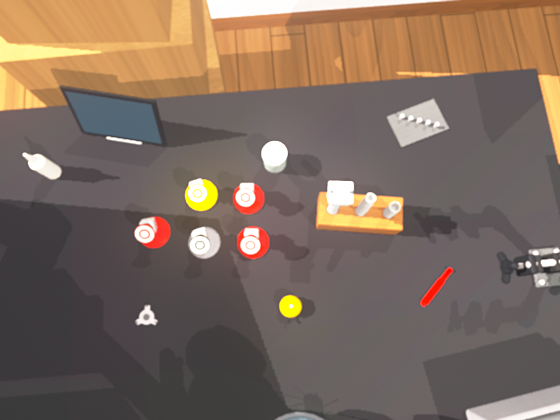

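```bash
cat > h.py <<'E'
import numpy as np,cv2
from scipy.spatial.transform import Rotation as Ro
def load(n): return np.load(n,allow_pickle=True).item()
def K(f):
    F=f["pixels"].shape[0]/2/np.tan(np.radians(f["fovy"])/2); return F,f["cx"],f["cy"]
def RR(a): return Ro.from_euler("xyz",a).as_matrix()
def proj(f,p):
    F,cx,cy=K(f); c=(np.atleast_2d(p)-f["xyz"])@RR(f["attitude"]); return np.c_[cx+F*c[:,0]/c[:,2],cy+F*c[:,1]/c[:,2]]
def ray(f,uv):
    F,cx,cy=K(f); d=RR(f["attitude"])@np.array([(uv[0]-cx)/F,(uv[1]-cy)/F,1]); return f["xyz"],d/np.linalg.norm(d)
def onz(f,uv,z):
    o,d=ray(f,uv); return o+d*(z-o[2])/d[2]
def tri(obs):
    A=np.zeros((3,3));b=np.zeros(3)
    for f,uv in obs:
        o,d=ray(f,uv);P=np.eye(3)-np.outer(d,d);A+=P;b+=P@o
    x=np.linalg.solve(A,b); return x,[np.round(proj(f,x)[0]-uv,1) for f,uv in obs]
E
python3 - <<'E'
from h import *
s=load("pics/scene0.npy");t=load("pics/top0.npy")
for f in(s,t):
    print(proj(f,[[0,0,0],[184,544,239],[400,0,0],[400,200,0],[400,-200,0]]))
    print(RR(f["attitude"]))
for n,a,b in(("bell",(321,200),(290,306)),("grayfoot",(341,282),(204,243)),("jar",(228,270),(275,156)),("rackmid",(222,205),(361,213))):
    print(n,onz(s,a,0),onz(t,b,0))
def crop(f,x,y,w,h,k,nm): cv2.imwrite(nm,cv2.resize(f["pixels"][y:y+h,x:x+w,::-1],None,fx=k,fy=k,interpolation=cv2.INTER_CUBIC))
crop(s,170,140,200,150,4,"pics/c1.png");crop(t,180,140,250,150,3,"pics/c2.png")
crop(s,250,210,160,130,5,"pics/c3.png")
E
```

```text
[[387.44179707 150.64477849]
 [565.87153483 209.38904095]
 [317.96921609 210.80439783]
 [372.15424032 245.76703131]
 [271.02557911 180.51423562]]
[[-0.67520986  0.53811206 -0.50450673]
 [ 0.73757047  0.50090942 -0.4528571 ]
 [ 0.00902431 -0.67788285 -0.73511455]]
[[299.53763167 463.15341742]
 [ 19.89531114 427.84083375]
 [285.57860666 297.01873836]
 [209.78489489 303.46996431]
 [360.97162935 290.6016173 ]]
[[-0.08335302 -0.97371097  0.21198874]
 [-0.99651616  0.08204168 -0.01499016]
 [-0.00279583 -0.21249968 -0.97715714]]
bell [357.02358769 -22.05904812   0.        ] [375.92313549  -9.59023486   0.        ]
grayfoot [559.61761477 206.75956728   0.        ] [561.89105365 207.96322758   0.        ]
jar [739.11866667 -43.33615422   0.        ] [793.8502186   -3.58297962   0.        ]
rackmid [ 586.29545049 -236.31633252    0.        ] [ 608.99467449 -225.80895559    0.        ]
```

View pics/c1.png

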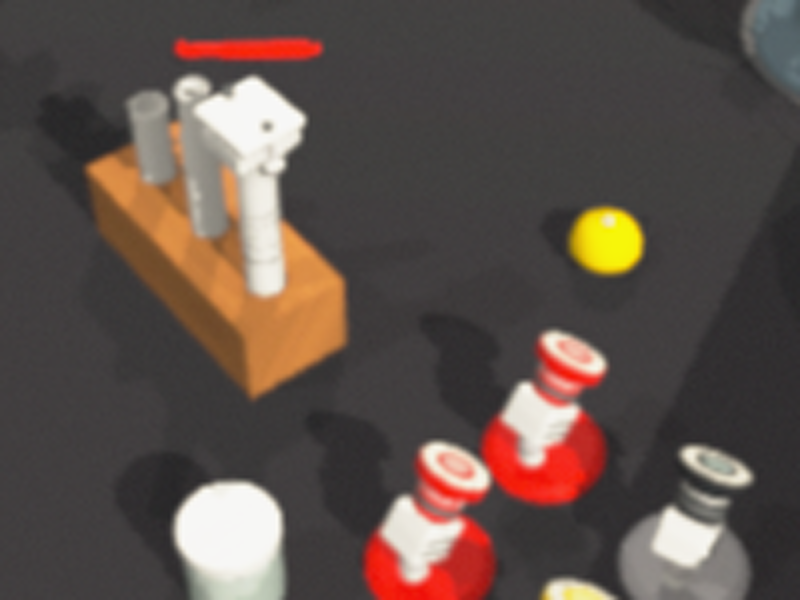

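View pics/c2.png

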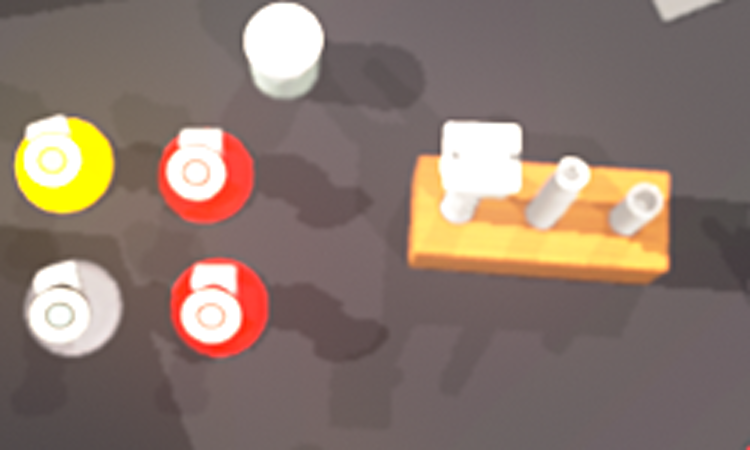

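View pics/c3.png

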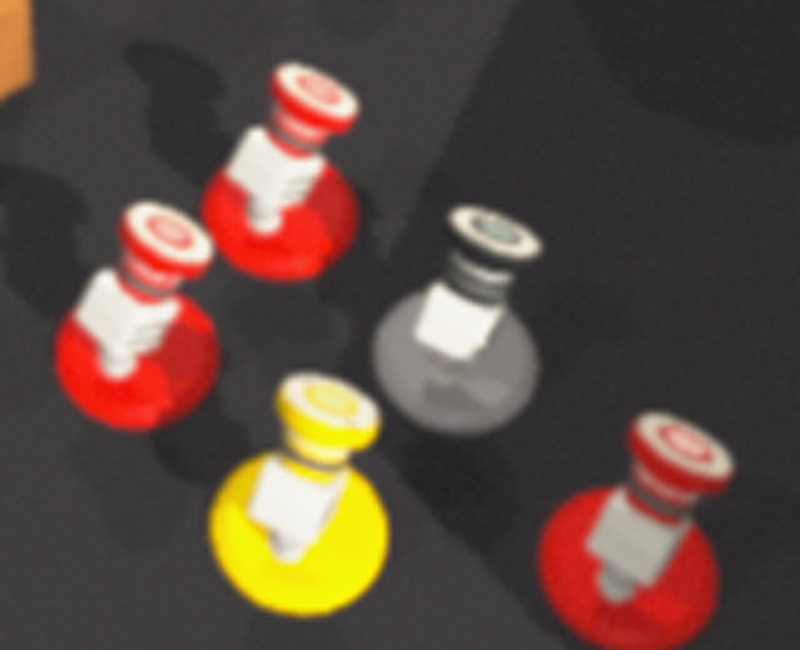

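```bash
python3 - <<'E'
from h import *
s=load("pics/scene0.npy");t=load("pics/top0.npy")
def crop(f,x,y,w,h,k,nm):
    im=cv2.resize(f["pixels"][y:y+h,x:x+w,::-1],None,fx=k,fy=k,interpolation=cv2.INTER_CUBIC)
    for i in range(0,w,10): cv2.line(im,(i*k,0),(i*k,6 if i%50 else 14),(0,255,0),1)
    for i in range(0,h,10): cv2.line(im,(0,i*k),(6 if i%50 else 14,i*k),(0,255,0),1)
    cv2.imwrite(nm,im)
crop(s,190,150,75,50,10,"pics/d1.png");crop(s,190,180,75,60,10,"pics/d2.png")
crop(t,310,175,100,60,8,"pics/d3.png")
crop(s,320,245,50,55,10,"pics/d4.png")
crop(t,180,220,50,45,12,"pics/d5.png")
E
```

```text
(no output)
```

View pics/d1.png

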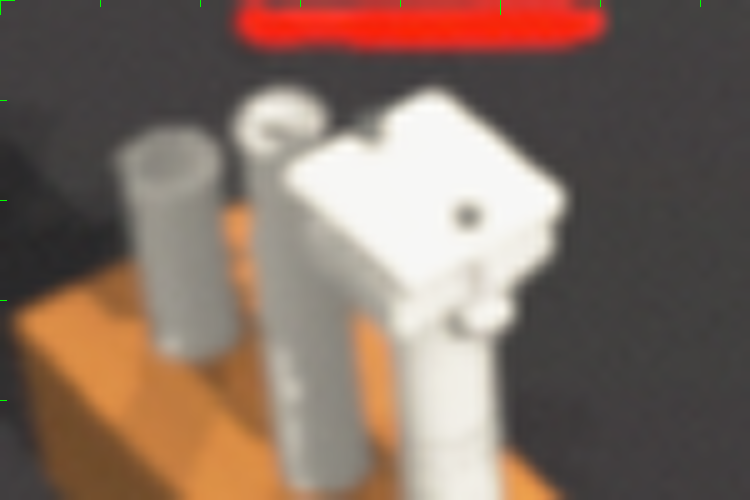

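View pics/d2.png

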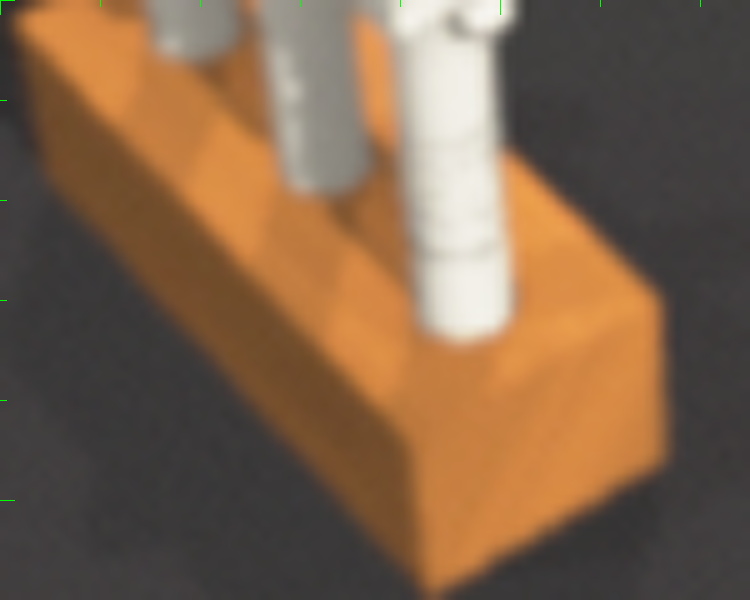

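View pics/d3.png

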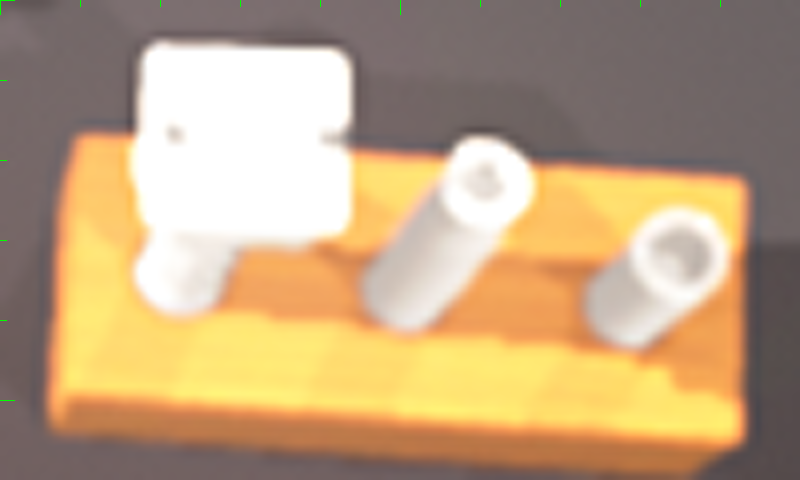

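View pics/d4.png

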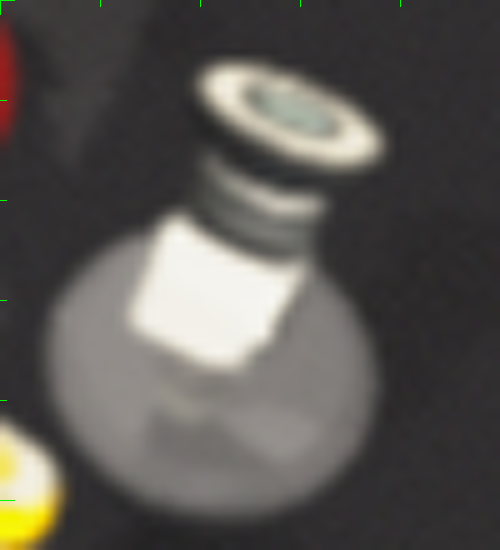

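View pics/d5.png

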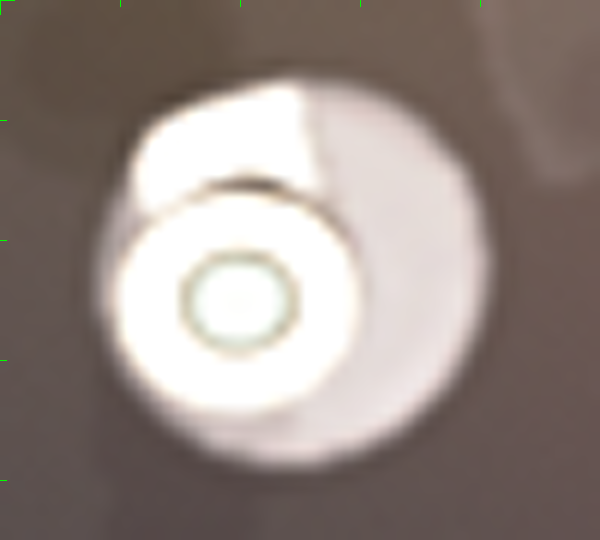

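```bash
python3 - <<'E'
from h import *
s=load("pics/scene0.npy");t=load("pics/top0.npy")
def up(f,x,y,w,h,k): return cv2.resize(f["pixels"][y:y+h,x:x+w],None,fx=k,fy=k,interpolation=cv2.INTER_CUBIC)
back=lambda p,x,y,k:(np.array(p)+.5)/k-.5+[x,y]
# rack top corners
T=[onz(t,back(p,310,175,8),70)[:2] for p in((80,135),(747,178),(740,440),(55,400))]
S=[onz(s,back(p,190,180,10),70)[:2] for p in((15,18),(410,435),(660,295))]
print("rack top",np.round(T,1),"scene",np.round(S,1))
print("bot",[np.round(onz(s,back(p,190,180,10),0)[:2],1) for p in((433,597),(668,460))])
T=np.array(T);c=T.mean(0);print("centre",c, "edges",np.linalg.norm(np.roll(T,-1,0)-T,axis=1),"dir",np.degrees(np.arctan2(*(T[0]+T[3]-T[1]-T[2])[::-1])))
# tube bases at z=70 (front-visible edges)
for nm,p in(("clamp",(182,275)),("plain",(400,290)),("off",(628,308))): print(nm,onz(t,back(p,310,175,8),70)[:2])
# clamp top z=229
C=np.array([onz(t,back(p,310,175,8),229)[:2] for p in((141,45),(352,47),(352,240),(143,236))]);print("clamp top",C.round(1),C.mean(0))
C2=np.array([onz(s,back(p,190,150,10),229)[:2] for p in((430,88),(567,198),(410,300),(283,180))]);print("clamp scene",C2.round(1),C2.mean(0))
print("dot scene",tri([(s,back((467,215),190,150,10)),(t,back((172,133),310,175,8))]))
print("notch",tri([(s,back((370,130),190,150,10)),(t,back((330,133),310,175,8))]))
# ring ellipses
for nm,f,(x,y,w,h,k) in(("s",s,(320,245,50,55,10)),("t",t,(180,220,50,45,12))):
    im=up(f,x,y,w,h,k); 
    hsv=cv2.cvtColor(im,cv2.COLOR_RGB2HSV)
    for thr in((130,160,190) if nm=="s" else (235,245,250)):
        m=(im.min(2)>thr).astype(np.uint8)
        cs,_=cv2.findContours(m,cv2.RETR_EXTERNAL,cv2.CHAIN_APPROX_NONE)
        for cc in cs:
            if cv2.contourArea(cc)<2000: continue
            e=cv2.fitEllipse(cc); print(nm,thr,cv2.contourArea(cc),back(e[0],x,y,k),np.array(e[1])/k,e[2])
    cv2.imwrite(f"pics/m{nm}.png",m*255)
E
```

```text
rack top [[ 660.5 -110.9]
 [ 627.8 -325.4]
 [ 542.1 -310.8]
 [ 573.5  -93.9]] scene [[ 623.6 -326.1]
 [ 656.2 -114.2]
 [ 570.9 -100.4]]
bot [array([ 656.8, -111.6]), array([573. , -98.1])]
centre [ 600.97926568 -210.24947378] edges [217.0088286   86.96202981 219.14208717  88.67594302] dir 81.55925131005395
clamp [ 611.02775615 -138.94130236]
plain [ 600.16495227 -208.5167329 ]
off [ 588.07140596 -281.01113208]
clamp top [[ 641.4 -112.9]
 [ 635.9 -171.6]
 [ 580.6 -165. ]
 [ 586.6 -107.6]] [ 611.13993041 -139.26022006]
clamp scene [[ 582.8 -167.3]
 [ 588.5 -109.7]
 [ 642.3 -111.2]
 [ 633.8 -168.4]] [ 611.85841138 -139.14065525]
dot scene (array([ 614.2398383 , -118.53884589,  234.41981138]), [array([0.2, 0.1]), array([ 0.2, -0.2])])
notch (array([ 609.73385483, -161.10817324,  235.21003275]), [array([-0.1, -0. ]), array([-0.1,  0.1])])
s 130 3018.0 [321.85401154 291.69784546] [5.59892159 8.37668152] 165.44845581054688
s 130 3052.5 [347.02383728 287.53912964] [4.65318375 8.77941818] 105.5270767211914
s 130 29861.0 [337.3098175 276.488974 ] [16.65419617 25.01399078] 55.91630554199219
s 1
[... 242 characters left out ...]
30340576172
s 160 5588.5 [348.4292572  256.12167358] [ 5.32752762 16.90447235] 114.02937316894531
s 190 13860.0 [340.39458923 274.27159424] [12.4000267  15.41919403] 104.95201110839844
t 235 38451.5 [199.36038462 244.81181081] [17.50132624 19.42998886] 88.69075012207031
t 235 12044.0 [198.8460172  231.99569702] [ 8.25240008 16.40598043] 75.30479431152344
t 245 36598.5 [199.31251017 244.77064514] [17.08200328 18.95319875] 85.86091613769531
t 245 10848.5 [198.80985769 231.9260788 ] [ 7.77695402 15.89637121] 75.48455810546875
t 250 35372.0 [199.27735138 244.74945068] [16.79773712 18.63556035] 84.32089233398438
t 250 10029.5 [198.79056295 231.87454987] [ 7.43539874 15.49572245] 75.75839233398438
```

```bash
python3 - <<'E'
from h import *
s=load("pics/scene0.npy");t=load("pics/top0.npy")
L,r=tri([(s,(348.6,256.1)),(t,(199.35,244.8))]);print("lens",L,r)
pl=[]
for f,c,a in((s,(348.6,256.1),113.8),(t,(199.35,244.8),87)):
    c=np.array(c);d=np.array([np.cos(np.radians(a)),np.sin(np.radians(a))])
    n=np.cross(ray(f,c+5*d)[1],ray(f,c-5*d)[1]);pl.append(n/np.linalg.norm(n))
n=np.cross(*pl);n/=np.linalg.norm(n);n*=np.sign(n[2]);print("normal",n,"elev",np.degrees(np.arcsin(n[2])),"az",np.degrees(np.arctan2(n[1],n[0])))
# per plane: az solutions with elev 55
for i,p in enumerate(pl):
    az=np.radians(np.arange(0,360,.5));v=np.c_[np.cos(az)*np.cos(.96),np.sin(az)*np.cos(.96),0*az+np.sin(.96)]@p
    k=np.where(np.sign(v[1:])!=np.sign(v[:-1]))[0];print(i,np.degrees(az[k]))
# ratio-based view angle
F=K(s)[0]
for f,rat in((s,6.58/18.94),(s,5.33/16.9),(t,17.5/19.43)):
    o,d=ray(f,proj(f,L)[0]); print("cos view",rat)
    az=np.radians(np.arange(90,271,15));print([(int(np.degrees(a)),round(float(-(np.array([np.cos(a)*.5736,np.sin(a)*.5736,.819])@d)),3)) for a in az])
# foot via mask: bottom outline fits
for nm,f,(x,y,w,h,k) in(("s",s,(320,245,50,55,10)),("t",t,(180,220,50,45,12))):
    im=cv2.resize(f["pixels"][y:y+h,x:x+w],None,fx=k,fy=k,interpolation=cv2.INTER_CUBIC)
    m=(im.min(2)>(85 if nm=="s" else 140)).astype(np.uint8)
    cs,_=cv2.findContours(m,cv2.RETR_EXTERNAL,cv2.CHAIN_APPROX_NONE);cc=max(cs,key=cv2.contourArea)
    cv2.drawContours(im,[cc],-1,(255,0,0),1);h_=cv2.convexHull(cc)
    e=cv2.fitEllipse(cc);cv2.ellipse(im,e,(0,255,0),1);cv2.imwrite(f"pics/f{nm}.png",im[:,:,::-1])
    c=(np.array(e[0])+.5)/k-.5+[x,y];print(nm,c,onz(f,c,5),e)
E
```

```text
lens [541.87216774 202.99453252  96.05521319] [array([0., 0.]), array([ 0., -0.])]
normal [-0.70452024 -0.13367293  0.69698119] elev 44.18530373829771 az -169.25662667307608
0 [ 26.  187.5]
1 [195.5 345. ]
cos view 0.3474128827877508
[(90, 0.802), (105, 0.716), (119, 0.625), (135, 0.537), (150, 0.456), (165, 0.389), (180, 0.34), (195, 0.312), (210, 0.307), (225, 0.326), (239, 0.367), (255, 0.428), (270, 0.504)]
cos view 0.31538461538461543
[(90, 0.802), (105, 0.716), (119, 0.625), (135, 0.537), (150, 0.456), (165, 0.389), (180, 0.34), (195, 0.312), (210, 0.307), (225, 0.326), (239, 0.367), (255, 0.428), (270, 0.504)]
cos view 0.9006690684508493
[(90, 0.692), (105, 0.72), (119, 0.753), (135, 0.789), (150, 0.825), (165, 0.859), (180, 0.888), (195, 0.912), (210, 0.927), (225, 0.933), (239, 0.93), (255, 0.918), (270, 0.897)]
s [340.94988251 280.14986877] [558.02374407 204.65624701   5.        ] ((213.9988250732422, 355.9986877441406), (317.9524841308594, 326.72100830078125), 21.87225914001465)
t [203.97545115 242.0424118 ] [563.64768894 207.04753631   5.        ] ((293.2054138183594, 270.0089416503906), (382.3709411621094, 384.9542541503906), 60.07121658325195)
```

View pics/fs.png

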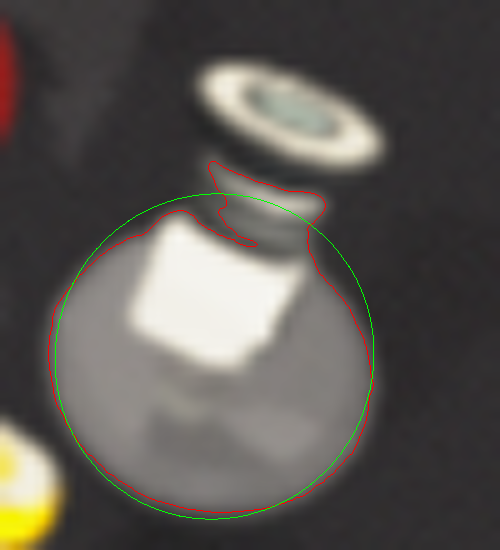

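View pics/ft.png

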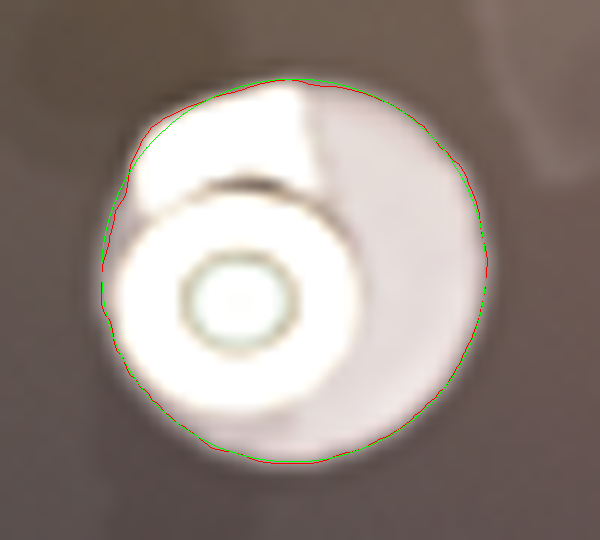

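```bash
python3 - <<'E'
from h import *
s=load("pics/scene0.npy");t=load("pics/top0.npy")
L=np.array([541.87,203,96.06])
for az in range(165,216,5):
    a=np.radians(az);n=np.array([np.cos(a)*.5736,np.sin(a)*.5736,.819])
    o=[]
    e1=np.cross(n,[0,0,1]);e1/=np.linalg.norm(e1);e2=np.cross(n,e1)
    th=np.linspace(0,6.28,60)[:,None];ci=L+22.5*(np.cos(th)*e1+np.sin(th)*e2)
    for f in(s,t):
        p=proj(f,[L,L-40*n]);d=p[1]-p[0];E=cv2.fitEllipse(proj(f,ci).astype(np.float32))
        o+=[np.degrees(np.arctan2(d[1],d[0])).round(1),np.round(E[1],1),round(E[2],1)]
    print(az,o)
# ring contour as subpixel edges at several thresholds on unsaturated scene channels, analytic circle pose
def circ(f,pts):
    F,cx,cy=K(f);e=cv2.fitEllipse(pts.astype(np.float32))
    (x0,y0),(w,h),an=e;x0=(x0-cx)/F;y0=(y0-cy)/F;A=w/2/F;B=h/2/F;an=np.radians(an)
    M=np.array([[np.cos(an),np.sin(an)],[-np.sin(an),np.cos(an)]]);D=M.T@np.diag([1/A**2,1/B**2])@M;c=np.array([x0,y0])
    Q=np.zeros((3,3));Q[:2,:2]=D;Q[:2,2]=Q[2,:2]=-D@c;Q[2,2]=c@D@c-1
    w_,V=np.linalg.eigh(Q);  # one neg, two pos
    l3,l2,l1=w_;  v3,v2,v1=V.T
    R=RR(f["attitude"]);out=[]
    for sg in(1,-1):
        n=np.sqrt((l1-l2)/(l1-l3))*v1+sg*np.sqrt((l2-l3)/(l1-l3))*v3
        n=R@n;n*=np.sign(n[2]) ;out.append((np.degrees(np.arctan2(n[1],n[0]))%360,np.degrees(np.arcsin(n[2]))))
    return e,np.round(out,1)
for nm,f,(x,y,w,h,k),ths in(("s",s,(320,245,50,32,10),(90,100,110,120,130,140,150)),("t",t,(180,220,50,45,12),(225,235,245,252))):
    im=cv2.resize(f["pixels"][y:y+h,x:x+w],None,fx=k,fy=k,interpolation=cv2.INTER_CUBIC)
    for thr in ths:
        m=(im.min(2)>thr).astype(np.uint8)
        cs,_=cv2.findContours(m,cv2.RETR_EXTERNAL,cv2.CHAIN_APPROX_NONE)
        for cc in cs:
            c=(cc[:,0]+.5)/k-.5+[x,y]
            if cv2.contourArea(cc)<4000 or (nm=="s" and c[:,1].mean()>262) : continue
            if nm=="t" and c[:,1].mean()<240: continue
            e,o=circ(f,c);print(nm,thr,np.round(e[0],1),np.round(e[1],1),round(e[2],1),o.tolist())
E
```

```text
165 [np.float64(127.3), array([ 6.9, 18.2]), 127.2, np.float64(-57.1), array([15.8, 18.3]), 118.5]
170 [np.float64(124.4), array([ 6.6, 18.2]), 124.4, np.float64(-62.3), array([15.9, 18.3]), 113.0]
175 [np.float64(121.5), array([ 6.3, 18.2]), 121.6, np.float64(-67.7), array([16.1, 18.4]), 107.4]
180 [np.float64(118.5), array([ 6. , 18.2]), 118.8, np.float64(-73.4), array([16.2, 18.4]), 101.8]
185 [np.float64(115.5), array([ 5.8, 18.1]), 115.9, np.float64(-79.3), array([16.3, 18.4]), 96.2]
190 [np.float64(112.5), array([ 5.7, 18.1]), 113.0, np.float64(-85.6), array([16.5, 18.5]), 90.5]
195 [np.float64(109.4), array([ 5.6, 18.1]), 110.1, np.float64(-92.2), array([16.6, 18.5]), 84.8]
200 [np.float64(106.4), array([ 5.5, 18.1]), 107.1, np.float64(-99.1), array([16.7, 18.5]), 79.1]
205 [np.float64(103.3), array([ 5.5, 18.1]), 104.2, np.float64(-106.3), array([16.7, 18.5]), 73.3]
210 [np.float64(100.2), array([ 5.5, 18.1]), 101.2, np.float64(-113.8), array([16.8, 18.5]), 67.5]
215 [np.float64(97.2), array([ 5.6, 18.1]), 98.3, np.float64(-121.6), array([16.9, 18.5]), 61.5]
s 90 [348.6 256.1] [ 7.9 20. ] 113.4 [[187.6, 59.9], [196.4, 13.0]]
s 100 [348.6 256.1] [ 7.5 19.7] 113.4 [[187.9, 59.2], [196.3, 13.7]]
s 110 [348.6 256.1] [ 7.2 19.4] 113.5 [[188.0, 58.5], [196.2, 14.4]]
s 120 [348.6 256.1] [ 6.9 19.2] 113.6 [[188.1, 57.8], [196.0, 15.1]]
s 130 [348.6 256.1] [ 6.6 18.9] 113.6 [[188.2, 57.0], [195.8, 15.9]]
s 140 [348.6 256.1] [ 6.3 18.7] 113.7 [[188.3, 56.2], [195.6, 16.7]]
s 150 [348.5 256.1] [ 5.9 18.6] 113.9 [[188.5, 55.1], [195.4, 17.8]]
t 235 [199.4 244.8] [17.5 19.4] 88.7 [[192.1, 56.1], [319.5, 71.1]]
t 245 [199.3 244.8] [17.1 19. ] 85.9 [[194.5, 55.9], [322.4, 72.1]]
t 252 [199.3 244.7] [16.6 18.5] 83.5 [[196.3, 55.5], [325.3, 72.8]]
```

Candidates for the wanted post: the clamped tube at scene (235,172) / top (340,190), the plain tube at scene (215,165) / top (367,203), and the offcut at scene (207,172) / top (393,208). The T-shaped clamp block marks the first one.

Candidates for the camera: the grey foot at scene (341,282) / top (204,243). The red ones at scene (306,250), (277,280), (376,322) and the yellow one at (310,317) are ruled out by colour. The close crops confirm both choices.

Measured: post axis at (611,-139) with the jaw axis at -6° yaw, lens at (542,203,95), and the line of sight at azimuth 190°. I'm moving to above the post now.

Call:
{"op": "play_rows", "data": {
  "increments": [
    {"rot": [0,0,-2.6],"offset": [14,-23,6],"hand": 85},
    {"rot": [0,0,-2.6],"offset": [14,-23,6],"hand": 85},
    {"rot": [0,0,-2.6],"offset": [14,-23,6],"hand": 85},
    {"rot": [0,0,-2.6],"offset": [14,-23,6],"hand": 85},
    {"rot": [0,0,-2.6],"offset": [14,-23,6],"hand": 85},
    {"rot": [0,0,-2.6],"offset": [14,-23,6],"hand": 85},
    {"rot": [0,0,-2.6],"offset": [14,-23,6],"hand": 85},
    {"rot": [0,0,-2.6],"offset": [14,-23,6],"hand": 85},
    {"rot": [0,0,-2.6],"offset": [14,-23,6],"hand": 85},
    {"rot": [0,0,-2.6],"offset": [14,-23,6],"hand": 85}
  ],
  "squeeze": 100
}}

```text
t: 0.93
tool_pos: [324.2, 313.4, 299.2]
orientation: [-3.142, 0.001, 0.789]
ft_force: [0.9, 0.6, 0.0]
gripper_width: 0.996
```

Call:
{"op": "play_rows", "data": {
  "increments": [
    {"rot": [0,0,-2.6],"offset": [14,-23,6],"hand": 85},
    {"rot": [0,0,-2.6],"offset": [14,-23,6],"hand": 85},
    {"rot": [0,0,-2.6],"offset": [14,-23,6],"hand": 85},
    {"rot": [0,0,-2.6],"offset": [14,-23,6],"hand": 85},
    {"rot": [0,0,-2.6],"offset": [14,-23,6],"hand": 85},
    {"rot": [0,0,-2.6],"offset": [14,-23,6],"hand": 85},
    {"rot": [0,0,-2.6],"offset": [14,-23,6],"hand": 85},
    {"rot": [0,0,-2.6],"offset": [14,-23,6],"hand": 85},
    {"rot": [0,0,-2.6],"offset": [14,-23,6],"hand": 85},
    {"rot": [0,0,-2.6],"offset": [14,-23,6],"hand": 85}
  ]
}}

```text
t: 1.77
tool_pos: [464.3, 83.5, 359.3]
orientation: [-3.141, 0.001, 0.335]
ft_force: [0.4, 0.4, -0.4]
gripper_width: 0.992
```

Call:
{"op": "play_rows", "data": {
  "increments": [
    {"rot": [0,0,-2.6],"offset": [15,-22.5,-2],"hand": 85},
    {"rot": [0,0,-2.6],"offset": [15,-22.5,-2],"hand": 85},
    {"rot": [0,0,-2.6],"offset": [15,-22.5,-2],"hand": 85},
    {"rot": [0,0,-2.6],"offset": [15,-22.5,-2],"hand": 85},
    {"rot": [0,0,-2.6],"offset": [15,-22.5,-2],"hand": 85},
    {"rot": [0,0,-2.6],"offset": [15,-22.5,-2],"hand": 85},
    {"rot": [0,0,-2.6],"offset": [15,-22.5,-2],"hand": 85},
    {"rot": [0,0,-2.6],"offset": [15,-22.5,-2],"hand": 85},
    {"rot": [0,0,-2.3],"offset": [15,-22.5,-2],"hand": 85},
    {"rot": [0,0,-2.3],"offset": [12,-20,-2],"hand": 85}
  ]
}}

```text
t: 2.6
tool_pos: [611.6, -139.2, 338.3]
orientation: [-3.141, 0.001, -0.108]
ft_force: [-0.9, 0.4, 0.1]
gripper_width: 0.993
```

```bash
cat > look.py <<'E'
import sys
from plant import sensors,cams
from h import *
n=sys.argv[1]
st=sensors.read_state();print({k:np.round(v,3) for k,v in st.items() if k in("t","joint_positions","tool_pos","orientation","ft_force","gripper_width")})
for c in sys.argv[2:]:
    f=cams.grab_frame(c);np.save(f"pics/{c}{n}.npy",f,allow_pickle=True);cv2.imwrite(f"pics/{c}{n}.png",f["pixels"][:,:,::-1])
E
python3 look.py 1 scene top; python3 - <<'E'
from h import *
s=load("pics/scene1.npy");t=load("pics/top1.npy")
a=cv2.resize(s["pixels"][80:230,150:300,::-1],None,fx=4,fy=4,interpolation=cv2.INTER_CUBIC)
cv2.imwrite("pics/e1.png",a)
a=cv2.resize(t["pixels"][110:260,270:470,::-1],None,fx=4,fy=4,interpolation=cv2.INTER_CUBIC)
cv2.imwrite("pics/e2.png",a)
E
```

```text
{'t': np.float64(2.6), 'joint_positions': array([-0.325,  0.511,  0.544,  1.605, -0.   ,  1.354]), 'tool_pos': array([ 611.626, -139.165,  338.285]), 'orientation': array([-3.141e+00,  1.000e-03, -1.080e-01]), 'ft_force': array([-0.903,  0.406,  0.089]), 'gripper_width': np.float64(0.993)}
```

View pics/e1.png

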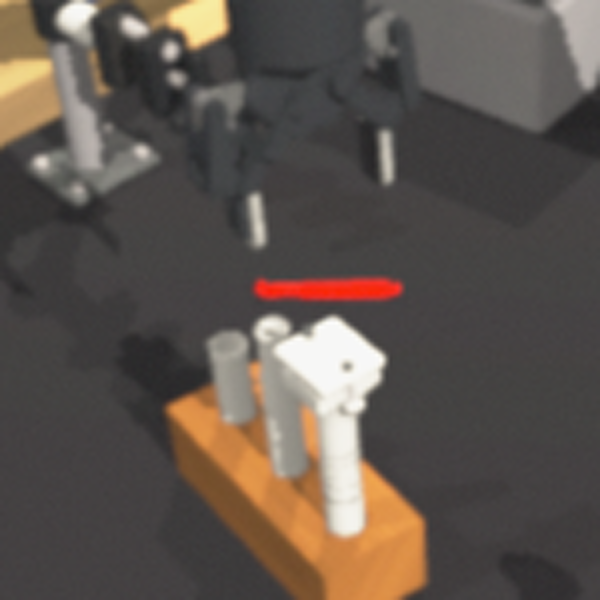

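View pics/e2.png

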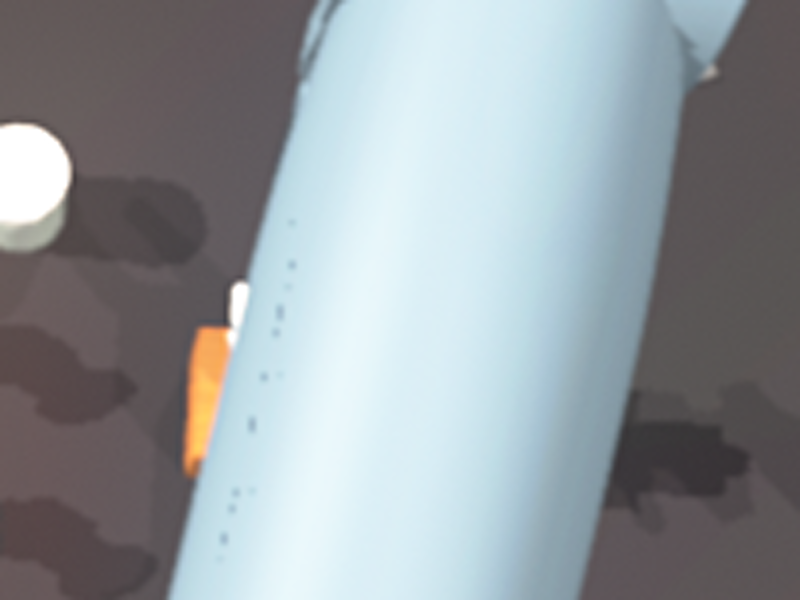

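```bash
python3 - <<'E'
from h import *
s=load("pics/scene1.npy")
for z in(325,330,335,340,345): print(z,proj(s,[[611.6,-139.2,z]]))
for p in((258,245),(385,183)):
    c=(np.array(p)+.5)/4-.5+[150,80];print([onz(s,c,z).round(0) for z in(330,337,343)])
E
```

```text
325 [[228.8846375  138.72691604]]
330 [[228.7180165 137.0585638]]
335 [[228.55013908 135.3776313 ]]
340 [[228.38099098 133.68397571]]
345 [[228.21055773 131.97745202]]
[array([ 645., -154.,  330.]), array([ 651., -146.,  337.]), array([ 655., -140.,  343.])]
[array([ 550., -143.,  330.]), array([ 557., -136.,  337.]), array([ 563., -129.,  343.])]
```

Call:
{"op": "play_rows", "data": {
  "increments": [
    {"rot": [0,0,0],"offset": [0,0,-13],"hand": 85},
    {"rot": [0,0,0],"offset": [0,0,-13],"hand": 85},
    {"rot": [0,0,0],"offset": [0,0,-13],"hand": 85},
    {"rot": [0,0,0],"offset": [0,0,-13],"hand": 85},
    {"rot": [0,0,0],"offset": [0,0,-13],"hand": 85},
    {"rot": [0,0,0],"offset": [0,0,-13],"hand": 85},
    {"rot": [0,0,0],"offset": [0,0,-13],"hand": 85},
    {"rot": [0,0,0],"offset": [0,0,-13],"hand": 85}
  ]
}}

```text
t: 3.37
tool_pos: [610.4, -136.7, 234.6]
orientation: [-3.141, 0.001, -0.105]
ft_force: [0.1, -0.5, 0.1]
gripper_width: 0.993
```

```bash
python3 look.py 2 scene; python3 - <<'E'
from h import *
s=load("pics/scene2.npy")
a=cv2.resize(s["pixels"][120:240,170:290,::-1],None,fx=5,fy=5,interpolation=cv2.INTER_CUBIC)
cv2.imwrite("pics/e3.png",a)
E
```

```text
{'t': np.float64(3.367), 'joint_positions': array([-0.322,  0.487,  0.237,  1.322,  0.   ,  1.354]), 'tool_pos': array([ 610.398, -136.744,  234.606]), 'orientation': array([-3.141e+00,  1.000e-03, -1.050e-01]), 'ft_force': array([ 0.075, -0.465,  0.099]), 'gripper_width': np.float64(0.993)}
```

View pics/e3.png

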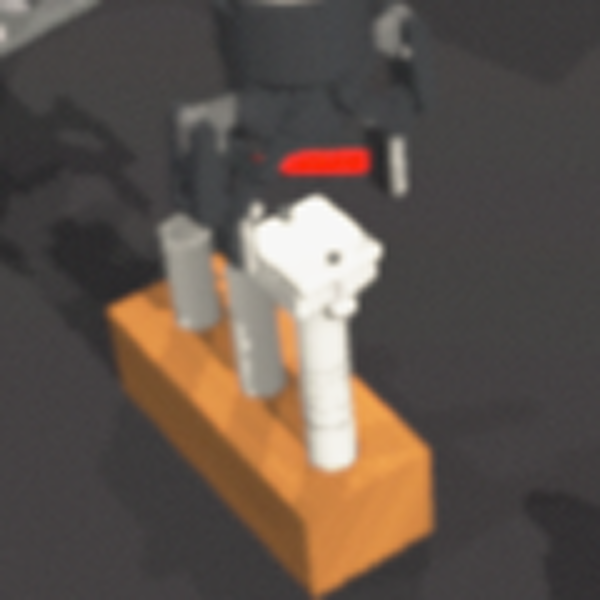

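```bash
python3 - <<'E'
from h import *
s=load("pics/scene2.npy")
P=np.array([[653,-141,242],[568,-132,242],[653,-141,260],[568,-132,260],[636,-142,229],[587,-136,229]])
print((((proj(s,P)-[170,120])+.5)*5).round(0))
im=s["pixels"][150:190,205:265,::-1]
cv2.imwrite("pics/e4.png",cv2.resize(im,None,fx=13,fy=13,interpolation=cv2.INTER_CUBIC))
E
```

```text
[[247. 264.]
 [381. 192.]
 [244. 237.]
 [379. 165.]
 [273. 266.]
 [350. 225.]]
```

View pics/e4.png

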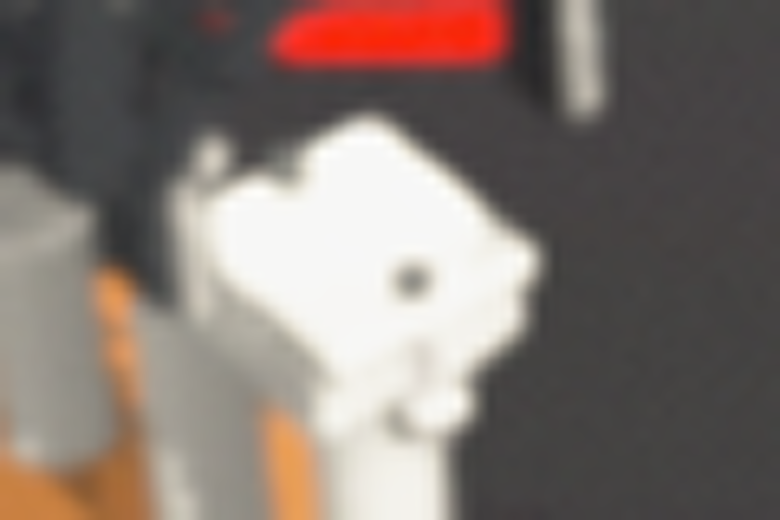

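Call:
{"op": "play_rows", "data": {
  "increments": [
    {"rot": [0,0,-0.2],"offset": [0.9,-2.6,0],"hand": 85},
    {"rot": [0,0,0],"offset": [0,0,0],"hand": 85}
  ]
}}

```text
t: 3.58
tool_pos: [611.7, -140.2, 235.7]
orientation: [3.142, 0.0, -0.109]
ft_force: [1.0, -0.5, 0.5]
gripper_width: 0.998
```

Call:
{"op": "play_rows", "data": {
  "increments": [
    {"rot": [0,0,0],"offset": [-0.5,1,-8],"hand": 85},
    {"rot": [0,0,0],"offset": [0,0,-8],"hand": 85},
    {"rot": [0,0,0],"offset": [0,0,-8],"hand": 85},
    {"rot": [0,0,0],"offset": [0,0,-7],"hand": 85},
    {"rot": [0,0,0],"offset": [0,0,0],"hand": 85}
  ]
}}

```text
t: 4.0
tool_pos: [610.3, -138.9, 202.1]
orientation: [-3.141, 0.003, -0.109]
ft_force: [-1.3, 0.9, -0.3]
gripper_width: 0.993
```

Call:
{"op": "play_rows", "data": {
  "increments": [
    {"rot": [0,0,0],"offset": [0,0,0],"hand": 56},
    {"rot": [0,0,0],"offset": [0,0,0],"hand": 56},
    {"rot": [0,0,0],"offset": [0,0,0],"hand": 56},
    {"rot": [0,0,0],"offset": [0,0,0],"hand": 56}
  ],
  "squeeze": 30
}}

```text
t: 4.33
tool_pos: [611.8, -139.4, 204.8]
orientation: [3.141, -0.001, -0.109]
ft_force: [-0.3, 0.2, 0.5]
gripper_width: 0.656
```

```bash
python3 look.py 3 scene; python3 - <<'E'
from h import *
s=load("pics/scene3.npy")
im=s["pixels"][140:200,195:275,::-1]
cv2.imwrite("pics/e5.png",cv2.resize(im,None,fx=10,fy=10,interpolation=cv2.INTER_CUBIC))
E
```

```text
{'t': np.float64(4.333), 'joint_positions': array([-0.325,  0.496,  0.175,  1.249,  0.   ,  1.355]), 'tool_pos': array([ 611.76 , -139.442,  204.824]), 'orientation': array([ 3.141e+00, -1.000e-03, -1.090e-01]), 'ft_force': array([-0.323,  0.241,  0.501]), 'gripper_width': np.float64(0.656)}
```

View pics/e5.png

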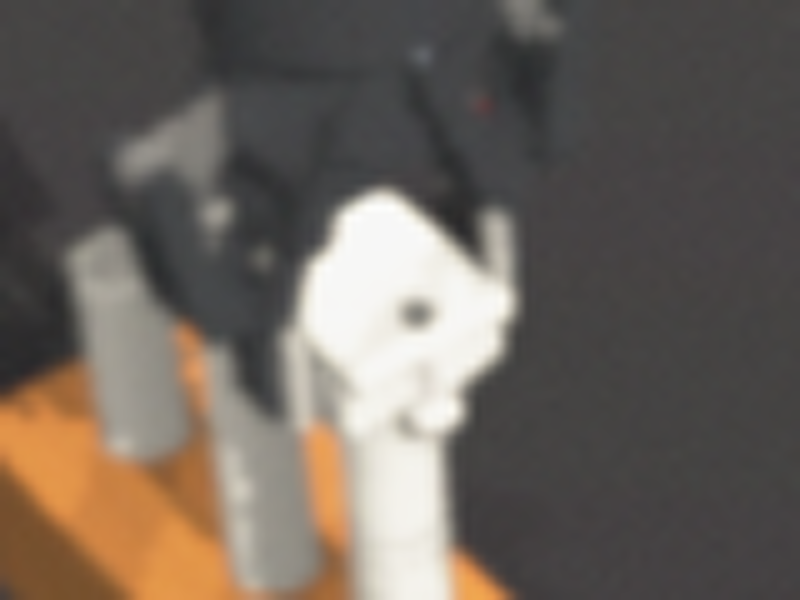

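Call:
{"op": "play_rows", "data": {
  "increments": [
    {"rot": [0,0,0],"offset": [0,0,0],"hand": 45},
    {"rot": [0,0,0],"offset": [0,0,0],"hand": 40},
    {"rot": [0,0,0],"offset": [0,0,0],"hand": 40},
    {"rot": [0,0,0],"offset": [0,0,0],"hand": 40}
  ],
  "squeeze": 30
}}

```text
t: 4.72
tool_pos: [611.8, -139.5, 204.9]
orientation: [3.141, -0.001, -0.109]
ft_force: [0.4, 0.6, 2.2]
gripper_width: 0.583
```

```bash
python3 -c "
from plant import sensors
s=sensors.read_state();print(s['ft_force'],s['wrist_torque'],s['gripper_width']*85.4,s['tool_pos'])"
```

```text
[0.39351243 0.57938119 2.15482105] [-0.08212122 -0.02013194 -0.02821891] 49.772205478467484 [ 611.84517482 -139.4543297   204.90647188]
```

Both pads are on the block: the opening is 49.8 mm against a 50 mm width, and the side force is almost nil. I'll tighten the grip and draw the post straight up.

Call:
{"op": "play_rows", "data": {
  "increments": [
    {"rot": [0,0,0],"offset": [0,0,0],"hand": 40},
    {"rot": [0,0,0],"offset": [0,0,0],"hand": 40},
    {"rot": [0,0,0],"offset": [0,0,5],"hand": 40},
    {"rot": [0,0,0],"offset": [0,0,5],"hand": 40},
    {"rot": [0,0,0],"offset": [0,0,5],"hand": 40}
  ],
  "squeeze": 100
}}

```text
t: 5.13
tool_pos: [611.2, -139.2, 218.9]
orientation: [-3.141, 0.001, -0.109]
ft_force: [1.5, -0.2, -2.6]
gripper_width: 0.569
```

Call:
{"op": "play_rows", "data": {
  "increments": [
    {"rot": [0,0,0],"offset": [0,0,8],"hand": 40},
    {"rot": [0,0,0],"offset": [0,0,8],"hand": 40},
    {"rot": [0,0,0],"offset": [0,0,8],"hand": 40},
    {"rot": [0,0,0],"offset": [0,0,8],"hand": 40},
    {"rot": [0,0,0],"offset": [0,0,8],"hand": 40},
    {"rot": [0,0,0],"offset": [0,0,10],"hand": 40},
    {"rot": [0,0,0],"offset": [0,0,10],"hand": 40},
    {"rot": [0,0,0],"offset": [0,0,15],"hand": 40},
    {"rot": [0,0,0],"offset": [0,0,15],"hand": 40}
  ]
}}

```text
t: 5.88
tool_pos: [610.6, -139.1, 310.1]
orientation: [-3.141, 0.002, -0.109]
ft_force: [1.0, 0.6, -1.6]
gripper_width: 0.574
```

```bash
python3 look.py 4 scene; python3 - <<'E'
from h import *
s=load("pics/scene4.npy")
im=s["pixels"][90:240,170:300,::-1]
cv2.imwrite("pics/e6.png",cv2.resize(im,None,fx=4,fy=4,interpolation=cv2.INTER_CUBIC))
E
```

```text
{'t': np.float64(5.883), 'joint_positions': array([-0.325,  0.496,  0.446,  1.522, -0.   ,  1.355]), 'tool_pos': array([ 610.644, -139.106,  310.074]), 'orientation': array([-3.141e+00,  2.000e-03, -1.090e-01]), 'ft_force': array([ 0.967,  0.618, -1.648]), 'gripper_width': np.float64(0.574)}
```

View pics/e6.png

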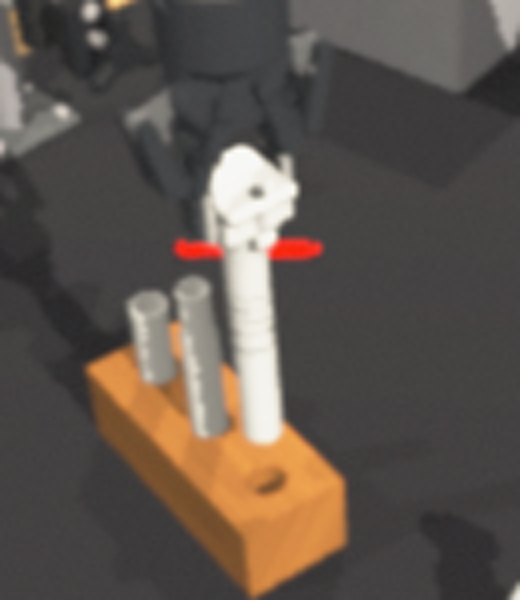

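```bash
python3 - <<'E'
import numpy as np
from scipy.optimize import least_squares
D=np.array([[.378,.0796,183.7,544.2,238.35],[.511,.544,611.6,-139.2,338.3],[.487,.237,610.4,-137,234.6],[.496,.175,611.76,-139.44,204.8],[.496,.446,610.64,-139.1,310.1]])
off=63.
r=np.sqrt(D[:,2]**2+D[:,3]**2-off**2)
def m(p,j2,j3): return p[2]+p[0]*np.sin(j2)+p[1]*np.cos(j2-j3),p[3]+p[0]*np.cos(j2)-p[1]*np.sin(j2-j3)
def res(p):
    a,b=m(p,D[:,0],D[:,1]);return np.r_[a-r,b-D[:,4],(p-[350,350,0,100])*.01]
q=least_squares(res,[350,350,0,100]).x;print(q,res(q)[:10].round(1))
for c in(120,180,240,300):
    n=np.array([-.5649,-.0996,.8192]);W=np.array([407,179,291])+c*n
    rw=np.sqrt(W[0]**2+W[1]**2-off**2)
    s=least_squares(lambda x:np.subtract(m(q,*x),(rw,W[2]-c)),[.2,.8]);print(c,s.x,s.cost,"j4",.96-(s.x[0]-s.x[1]))
E
```

```text
[392.06865795 377.01175738  66.98294089 -17.37486394] [  1.1  11.5  -6.7 -13.    7.   -2.2  -1.3   1.2   3.7  -1.5]
120 [-0.14676958 -0.41845882] 1.6155871338926322e-27 j4 0.6883107638785971
180 [-0.23007404 -0.51481681] 6.462348535570529e-27 j4 0.6752572328723373
240 [-0.31675216 -0.60612621] 3.6350710512584224e-27 j4 0.6706259595288933
300 [-0.40801595 -0.69232273] 3.2311742677852644e-27 j4 0.6756932194105878
```

Call:
{"op": "play_rows", "data": {
  "increments": [
    {"rot": [0,0,0],"offset": [-5,8,8],"hand": 40},
    {"rot": [0.304,-1.723,0],"offset": [-9.5,14,4.5],"hand": 40},
    {"rot": [0.304,-1.723,0],"offset": [-9.5,14,4.5],"hand": 40},
    {"rot": [0.304,-1.723,0],"offset": [-9.5,14,4.5],"hand": 40},
    {"rot": [0.304,-1.723,0],"offset": [-9.5,14,4.5],"hand": 40},
    {"rot": [0.304,-1.723,0],"offset": [-9.5,14,4.5],"hand": 40},
    {"rot": [0.304,-1.723,0],"offset": [-9.5,14,4.5],"hand": 40},
    {"rot": [0.304,-1.723,0],"offset": [-9.5,14,4.5],"hand": 40},
    {"rot": [0.304,-1.723,0],"offset": [-9.5,14,4.5],"hand": 40},
    {"rot": [0.304,-1.723,0],"offset": [-9.5,14,4.5],"hand": 40}
  ]
}}

```text
t: 6.77
tool_pos: [519.0, -4.1, 357.3]
orientation: [-3.062, -0.263, -0.12]
ft_force: [-1.1, 1.0, -1.6]
gripper_width: 0.571
```

```bash
python3 look.py 5
```

```text
{'t': np.float64(6.767), 'joint_positions': array([-0.187,  0.019, -0.105,  1.189,  0.097,  1.505]), 'tool_pos': array([519.012,  -4.053, 357.266]), 'orientation': array([-3.062, -0.263, -0.12 ]), 'ft_force': array([-1.097,  0.966, -1.629]), 'gripper_width': np.float64(0.571)}
```

Call:
{"op": "play_rows", "data": {
  "increments": [
    {"rot": [0.334,-1.896,0],"offset": [-10,14.5,4],"hand": 40},
    {"rot": [0.334,-1.896,0],"offset": [-10,14.5,4],"hand": 40},
    {"rot": [0.334,-1.896,0],"offset": [-10,14.5,4],"hand": 40},
    {"rot": [0.334,-1.896,0],"offset": [-10,14.5,4],"hand": 40},
    {"rot": [0.334,-1.896,0],"offset": [-10,14.5,4],"hand": 40},
    {"rot": [0.334,-1.896,0],"offset": [-10,14.5,4],"hand": 40},
    {"rot": [0.334,-1.896,0],"offset": [-10,14.5,4],"hand": 40},
    {"rot": [0.334,-1.896,0],"offset": [-10,14.5,4],"hand": 40},
    {"rot": [0.334,-1.896,0],"offset": [-10,14.5,4],"hand": 40},
    {"rot": [0.334,-1.896,0],"offset": [-10,14.5,4],"hand": 40}
  ]
}}

```text
t: 7.6
tool_pos: [418.7, 140.2, 396.6]
orientation: [-2.947, -0.582, -0.168]
ft_force: [0.5, -0.3, -2.6]
gripper_width: 0.571
```

```bash
python3 look.py 6 scene; python3 - <<'E'
from plant import sensors
from h import *
s=sensors.read_state();R=RR(s["orientation"]);print(R.round(3)); n=-R[:,2];print("elev",np.degrees(np.arcsin(n[2])),"az",np.degrees(np.arctan2(n[1],n[0])))
E
```

```text
{'t': np.float64(7.6), 'joint_positions': array([ 0.182, -0.421, -0.496,  0.885, -0.004,  1.861]), 'tool_pos': array([418.715, 140.18 , 396.552]), 'orientation': array([-2.947, -0.582, -0.168]), 'ft_force': array([ 0.472, -0.279, -2.601]), 'gripper_width': np.float64(0.571)}
[[ 0.823 -0.055  0.565]
 [-0.138 -0.985  0.104]
 [ 0.551 -0.164 -0.818]]
elev 54.933918196568314 az -169.53090484718348
```

View pics/scene6.png

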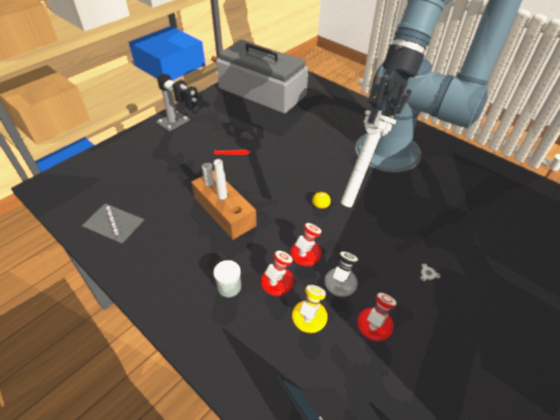

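Call:
{"op": "play_rows", "data": {
  "increments": [
    {"rot": [0,0,0],"offset": [-6,4.2,-7.2],"hand": 40},
    {"rot": [0,0,0],"offset": [-6,4.2,-7.2],"hand": 40},
    {"rot": [0,0,0],"offset": [-6,4.2,-7.2],"hand": 40},
    {"rot": [0,0,0],"offset": [-6,4.2,-7.2],"hand": 40},
    {"rot": [0,0,0],"offset": [-6,4.2,-7.2],"hand": 40},
    {"rot": [0,0,0],"offset": [-6,4.2,-7.2],"hand": 40},
    {"rot": [0,0,0],"offset": [-6,4.2,-7.2],"hand": 40},
    {"rot": [0,0,0],"offset": [-6,4.2,-7.2],"hand": 40},
    {"rot": [0,0,0],"offset": [0,0,0],"hand": 40},
    {"rot": [0,0,0],"offset": [0,0,0],"hand": 40}
  ]
}}

```text
t: 8.48
tool_pos: [372.4, 173.6, 339.6]
orientation: [-2.949, -0.583, -0.166]
ft_force: [-0.1, 0.4, -1.2]
gripper_width: 0.573
```

```bash
python3 look.py 7 scene top; python3 - <<'E'
from h import *
for c,(x,y,w,h,k) in(("scene",(300,110,100,190,3)),("top",(160,200,150,150,5))):
    s=load(f"pics/{c}7.npy")
    cv2.imwrite(f"pics/g7{c}.png",cv2.resize(s["pixels"][y:y+h,x:x+w,::-1],None,fx=k,fy=k,interpolation=cv2.INTER_CUBIC)[:600])
E
```

```text
{'t': np.float64(8.483), 'joint_positions': array([ 0.359, -0.479, -0.667,  0.781, -0.105,  2.006]), 'tool_pos': array([372.398, 173.61 , 339.599]), 'orientation': array([-2.949, -0.583, -0.166]), 'ft_force': array([-0.084,  0.399, -1.167]), 'gripper_width': np.float64(0.573)}
```

View pics/g7scene.png

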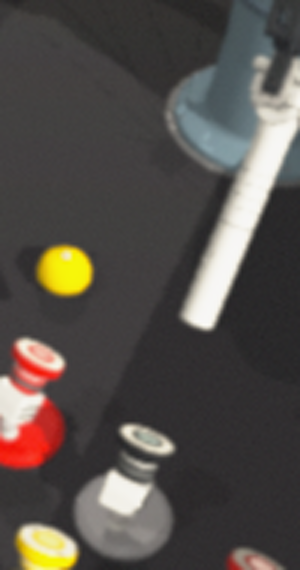

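View pics/g7top.png

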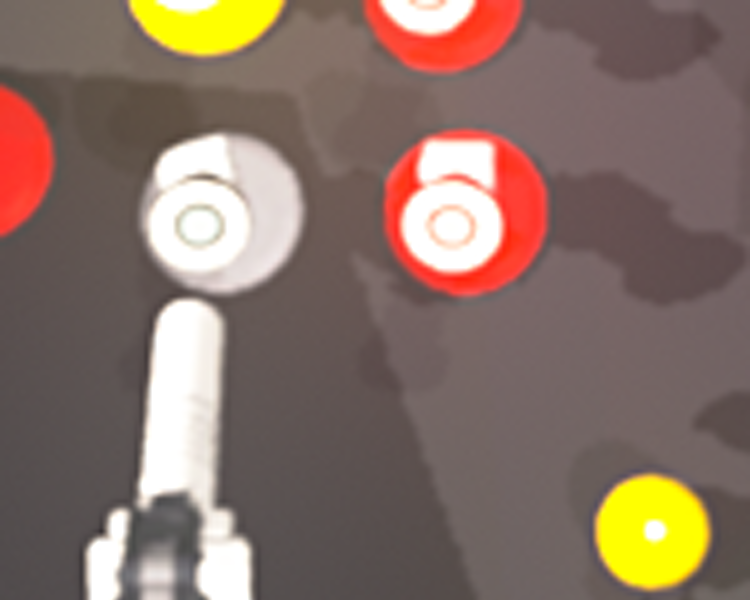

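```bash
cat > axis.py <<'E'
import sys
from h import *
from plant import sensors
def midline(f,rows,xr,thr):
    im=f["pixels"].min(2).astype(float);P=[];W=[]
    for y in rows:
        r=im[y,xr[0]:xr[1]];i=np.where(r>thr)[0]
        if len(i)<3: continue
        # largest run
        g=np.split(i,np.where(np.diff(i)>1)[0]+1);g=max(g,key=len);a,b=g[0],g[-1]
        if a==0 or b==len(r)-1: continue
        L=a-(r[a]-thr)/(r[a]-r[a-1]);R=b+(r[b]-thr)/(r[b]-r[b+1])
        P.append((xr[0]+(L+R)/2,y));W.append(R-L)
    P=np.array(P);vx,vy,x0,y0=cv2.fitLine(P.astype(np.float32),cv2.DIST_HUBER,0,.01,.01).ravel()
    if vy<0:vx,vy=-vx,-vy
    return P,np.array(W),np.array([x0,y0]),np.array([vx,vy])
def axis(n,srows,sx,sthr,trows,tx,tthr):
    pl=[];out=[]
    for c,rows,xr,thr in(("scene",srows,sx,sthr),("top",trows,tx,tthr)):
        f=load(f"pics/{c}{n}.npy");P,W,p,d=midline(f,rows,xr,thr)
        print(c,len(P),"widths",W[[0,len(W)//2,-1]].round(1),"dir",np.degrees(np.arctan2(d[1],d[0])).round(1),"resid",np.abs((P-p)@[-d[1],d[0]]).max().round(2))
        v=np.cross(ray(f,p+20*d)[1],ray(f,p-20*d)[1]);v/=np.linalg.norm(v);pl.append(v);out.append((f,p,d))
    a=np.cross(*pl);a/=np.linalg.norm(a);a*=np.sign(a[2])
    A=np.array([pl[0],pl[1],a]);b=[pl[0]@out[0][0]["xyz"],pl[1]@out[1][0]["xyz"],0];q=np.linalg.solve(A,b)
    print("axis elev",np.degrees(np.arcsin(a[2])).round(1),"az",(np.degrees(np.arctan2(a[1],a[0]))%360).round(1))
    L=np.array([541.9,203.,96.]);s=(L-q)@a;print("closest axis point to lens minus lens",(q+s*a-L).round(1))
    st=sensors.read_state();T=st["tool_pos"];print("axis minus TCP",(q+((T-q)@a)*a-T).round(1),"tool n",(-RR(st["orientation"])[:,2]).round(3),"a",a.round(3))
    return a,q,out
E
python3 - <<'E'
from axis import *
for th in(150,170,190): a,q,o=axis(7,range(158,211),(350,420),th,range(268,298),(175,220),225)
f,p,d=o[0]; 
import sys
im=f["pixels"].min(2)
for y in range(208,224): print(y,im[y,355:378])
f,p,d=o[1];im=f["pixels"].min(2)
for y in range(252,272): print(y,im[y,186:210])
E
```

```text
scene 53 widths [13.2 11.3 11.5] dir 112.6 resid 0.5
top 30 widths [11.6  8.7  8.2] dir 97.3 resid 1.45
axis elev 57.0 az 189.1
closest axis point to lens minus lens [-2.4  0.1 -1.6]
axis minus TCP [5.4 3.9 3.9] tool n [-0.566 -0.1    0.818] a [-0.538 -0.086  0.839]
scene 53 widths [11.1 10.  10.7] dir 112.7 resid 0.31
top 30 widths [11.6  8.7  8.2] dir 97.3 resid 1.45
axis elev 56.9 az 189.0
closest axis point to lens minus lens [-2.8  0.2 -1.8]
axis minus TCP [4.5 4.2 3.3] tool n [-0.566 -0.1    0.818] a [-0.54  -0.086  0.837]
scene 53 widths [9.9 8.8 9.7] dir 112.8 resid 0.36
top 30 widths [11.6  8.7  8.2] dir 97.3 resid 1.45
axis elev 56.7 az 188.9
closest axis point to lens minus lens [-3.1  0.3 -2. ]
axis minus TCP [3.4 4.5 2.7] tool n [-0.566 -0.1    0.818] a [-0.542 -0.085  0.836]
208 [ 46  44  46  47  48  48  60  91 137 173 200 222 233 239 243 244 245 244
 241 220 144  72  42]
209 [ 46  45  45  46  46  51  70 114 154 185 213 227 237 241 244 245 245 243
 235 189 107  50  41]
210 [ 44  48  49  46  46  56  90 134 168 196 219 232 239 243 244 245 244 242
 226 151  75  43  40]
211
[... 2547 characters left out ...]
  81 197 255 255 255 255 255 255 254 249 239 233 231 216
 160  98  81  84  84  86]
266 [ 84  82  79  71  97 226 255 255 255 255 255 255 254 248 238 233 231 216
 160  98  81  85  86  84]
267 [ 83  80  77  70 120 251 255 255 255 255 255 255 254 247 238 233 231 216
 160  97  81  84  85  86]
268 [ 82  80  76  70 131 255 255 255 255 255 255 255 253 246 237 233 231 214
 158  98  82  83  86  85]
269 [ 80  78  75  67 141 255 255 255 255 255 255 255 253 245 236 233 231 208
 147  92  81  85  85  85]
270 [ 78  78  75  68 160 255 255 255 255 255 255 255 252 244 235 232 230 202
 138  90  81  84  85  85]
271 [ 78  77  74  70 177 255 255 255 255 255 255 255 252 243 235 232 230 199
 136  88  81  84  85  84]
```

```bash
python3 - <<'E'
from axis import *
for th,tt in((85,130),(105,150),(105,170)): a,q,o=axis(7,range(162,211),(345,420),th,range(265,290),(175,220),tt)
E
```

```text
scene 49 widths [34. 14. 14.] dir 112.5 resid 6.79
top 25 widths [14.1 14.8 15.3] dir 94.2 resid 0.11
axis elev 54.6 az 190.0
closest axis point to lens minus lens [1.2 1.  1. ]
axis minus TCP [-0.6  0.4 -0.4] tool n [-0.566 -0.1    0.818] a [-0.57  -0.101  0.815]
scene 49 widths [25.5 13.2 13.3] dir 112.4 resid 5.13
top 25 widths [13.6 14.3 14.7] dir 94.4 resid 0.1
axis elev 54.9 az 190.1
closest axis point to lens minus lens [0.3 1.1 0.3]
axis minus TCP [-0.2  0.7 -0. ] tool n [-0.566 -0.1    0.818] a [-0.566 -0.1    0.818]
scene 49 widths [25.5 13.2 13.3] dir 112.4 resid 5.13
top 25 widths [13.1 13.9 14.1] dir 94.6 resid 0.12
axis elev 55.1 az 190.0
closest axis point to lens minus lens [0.3 1.1 0.3]
axis minus TCP [0.4 0.9 0.4] tool n [-0.566 -0.1    0.818] a [-0.564 -0.1    0.82 ]
```

Call:
{"op": "play_rows", "data": {
  "increments": [
    {"rot": [0,0,0],"offset": [4.2,0.65,-6.1],"hand": 40},
    {"rot": [0,0,0],"offset": [4.2,0.65,-6.1],"hand": 40},
    {"rot": [0,0,0],"offset": [4.2,0.65,-6.1],"hand": 40},
    {"rot": [0,0,0],"offset": [4.2,0.65,-6.1],"hand": 40},
    {"rot": [0,0,0],"offset": [4.2,0.65,-6.1],"hand": 40},
    {"rot": [0,0,0],"offset": [4.2,0.65,-6.1],"hand": 40},
    {"rot": [0,0,0],"offset": [4.2,0.65,-6.1],"hand": 40},
    {"rot": [0,0,0],"offset": [4.2,0.65,-6.1],"hand": 40},
    {"rot": [0,0,0],"offset": [0,0,0],"hand": 40},
    {"rot": [0,0,0],"offset": [0,0,0],"hand": 40}
  ]
}}

```text
t: 9.42
tool_pos: [406.4, 178.4, 290.6]
orientation: [-2.949, -0.582, -0.167]
ft_force: [0.4, 0.0, -2.4]
gripper_width: 0.57
```

```bash
python3 look.py 8 scene top; python3 - <<'E'
from h import *
for c,(x,y,w,h,k) in(("scene",(310,160,80,140,4)),("top",(170,210,60,60,9))):
    s=load(f"pics/{c}8.npy")
    cv2.imwrite(f"pics/g8{c}.png",cv2.resize(s["pixels"][y:y+h,x:x+w,::-1],None,fx=k,fy=k,interpolation=cv2.INTER_CUBIC)[:600])
E
```

```text
{'t': np.float64(9.417), 'joint_positions': array([ 0.333, -0.396, -0.755,  0.608, -0.091,  1.985]), 'tool_pos': array([406.383, 178.361, 290.646]), 'orientation': array([-2.949, -0.582, -0.167]), 'ft_force': array([ 0.45 ,  0.03 , -2.361]), 'gripper_width': np.float64(0.57)}
```

View pics/g8scene.png

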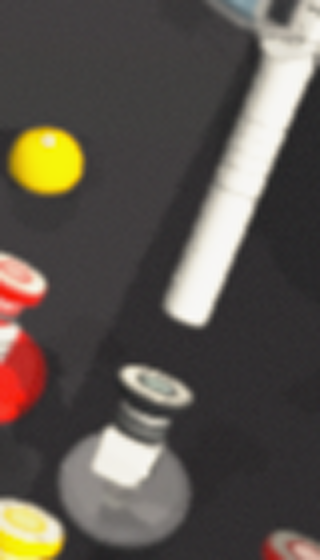

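View pics/g8top.png

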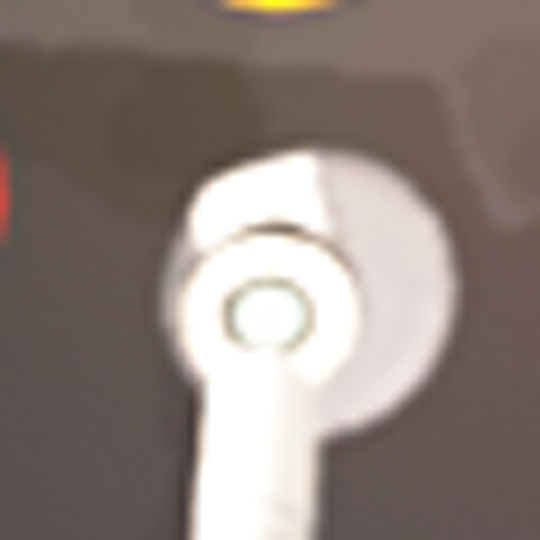

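```bash
python3 - <<'E'
from axis import *
a,q,o=axis(8,range(190,232),(335,420),100,range(262,285),(175,220),150)
f,p,d=o[0];L=np.array([541.9,203,96.])
im=f["pixels"].min(2).astype(np.float32)
s=np.arange(0,60,.25);pts=p+s[:,None]*d
v=cv2.remap(im,pts[:,0].astype(np.float32)[None],pts[:,1].astype(np.float32)[None],cv2.INTER_LINEAR)[0]
k=np.where(v<100)[0][0];e=pts[k];print("end extreme along axis",e)
e1=np.cross(a,[0,0,1.]);e1/=np.linalg.norm(e1);e2=np.cross(a,e1);th=np.linspace(0,6.28,90)[:,None];ci=13.6*(np.cos(th)*e1+np.sin(th)*e2)
for g in(40,45,50,55,60):
    u=proj(f,q+((L-q)@a)*a+g*a+ci);print(g,((u-e)@d).max().round(2))
E
```

```text
scene 42 widths [13.6 13.4 13.4] dir 112.5 resid 0.16
top 23 widths [13.4 14.   2.8] dir 94.0 resid 5.81
axis elev 54.5 az 190.1
closest axis point to lens minus lens [1.4 0.  1. ]
axis minus TCP [-0.   0.2  0. ] tool n [-0.565 -0.1    0.819] a [-0.572 -0.102  0.814]
end extreme along axis [354.85604244 240.52736628]
40 3.32
45 1.37
50 -0.58
55 -2.53
60 -4.49
```

Call:
{"op": "play_rows", "data": {
  "increments": [
    {"rot": [0,0,0],"offset": [-0.8,-0.1,1],"hand": 40},
    {"rot": [0,0,0],"offset": [0,0,0],"hand": 40},
    {"rot": [0,0,0],"offset": [0,0,0],"hand": 40},
    {"rot": [0,0,0],"offset": [0,0,0],"hand": 40},
    {"rot": [0,0,0],"offset": [0,0,0],"hand": 40},
    {"rot": [0,0,0],"offset": [0,0,0],"hand": 40}
  ]
}}

```text
t: 10.02
tool_pos: [405.8, 178.4, 292.5]
orientation: [-2.948, -0.583, -0.168]
ft_force: [-0.6, -0.5, -1.6]
gripper_width: 0.571
```

```bash
python3 look.py 9 scene top; python3 - <<'E'
from axis import *
axis(9,range(190,232),(335,420),100,range(262,276),(175,220),150)
E
```

```text
{'t': np.float64(10.017), 'joint_positions': array([ 0.333, -0.399, -0.752,  0.612, -0.091,  1.985]), 'tool_pos': array([405.753, 178.41 , 292.537]), 'orientation': array([-2.948, -0.583, -0.168]), 'ft_force': array([-0.641, -0.5  , -1.628]), 'gripper_width': np.float64(0.571)}
scene 42 widths [13.6 13.5 13.4] dir 112.5 resid 0.13
top 14 widths [13.4 13.4 13.9] dir 93.7 resid 0.08
axis elev 54.2 az 190.2
closest axis point to lens minus lens [1.9 0.4 1.4]
axis minus TCP [-0.1  0.1 -0.1] tool n [-0.565 -0.1    0.819] a [-0.575 -0.103  0.811]
```

View pics/scene9.png

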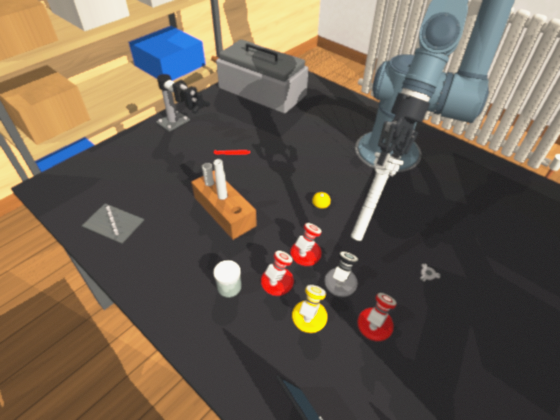

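The picture shows the post end at scene (359,238), just in front of the grey camera's ring at (349,256). The two plain tubes are still in the rack at (215,178), and the bell, jar, lever and wrench have not moved. I'm handing in.

```bash
python3 -c "
from plant import ctrl
print(ctrl.hand_in())"
```

```text
the job is handed in; nothing more can be done
None
```

I drew the clamped seat post straight out of the rack and am holding it in the air in front of the grey-footed inspection camera, open end towards the lens. The job was handed in at about 10 s of the 38 s allowed.

**Last checks:**
- **Angle:** the post's axis measures about 54–55° above level at azimuth 190°. My estimates of the lens azimuth from the two views ranged from about 188° to 195°, so I aimed at 190°. The aim could be off by a few degrees.
- **Centring:** the axis passes within about 1–2.5 mm of the lens centre.
- **Distance:** the open end measured about 48.5 mm from the lens. I then backed off about 1.3 mm but did not measure the gap again.
- **Lens height:** I measured it at about 96 mm, slightly above the stated 93 mm.
- **Grip and contact:** the grip is firm, with about 49 mm of opening on the 50 mm block. The wrist reads only about the post's own weight.
- **Surroundings:** in the last picture the other two tubes are still in the rack, and the camera, bell, jar, tire lever and spoke wrench look unmoved.

One axis fit in the top view, just before the last adjustment, was spoiled by the white ring light behind the tube. I repeated it on clean rows, which gave the angle and centring figures above.

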